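# Stack the dough tubs and hang up the cutter

### The job

Clear up the pastry counter: take the round dough cutter out of the tub it stands in and hang it by its bow handle on the free slanted hook of the utensil rack. Then pick up the empty tub, turn it end for end so that it stacks instead of nesting, and set it gently on top of the other tub, fully home and level, without pushing the lower tub away. Leave everything else as it is.

Things in the scene. Friction and masses are not known exactly. Their poses are not given: they have to be found in the camera images.
- tub_filled: The lower tub: white plastic stack-nest tub, open on top, holding a tart tin and the dough cutter. At the rim 180 mm long (x) by 128 mm wide (y) outside, 80 mm high, plus a flat pull lip 14 mm long on its +x end only. Origin: centre of the underside; x along the length to the end with the lip, z up. It is loose and slides if pushed sideways.
- tub_filled_rim (a point): Centre of the lower tub's mouth, at rim height (80 mm above its underside). Rim 10 mm thick, faces upright over the top 18 mm, 160 by 108 mm between its inner faces. Below it 3 mm walls taper to a base of 155 by 103 mm outside; floor 3 mm thick.
- tub_filled_ledge (a point): Middle of the plane of the lower tub's ledges, 72 mm above its underside. Each long wall has two hollow pillars, 22 mm wide, standing 9 mm in, at x = +56 and -30 mm; their tops are the ledges. A like tub turned end for end stands with its base on them, inside the rim, about 2 mm of play all round. The same way round, it slips over the pillars and nests about 50 mm above.
- tub_empty: The tub to stack: same tub, empty, same sizes and frame (origin centre of the underside, x to the end with the pull lip). 0.2 to 0.35 kg. Can be lifted by pinching one rim: along a long side the rim's middle is at y = +-59 mm, and its inner face is free of pillars from x = -18 to +44 mm.
- tub_empty_lip (a point): Middle of the outer edge of the empty tub's pull lip, 104 mm from the tub's middle along its +x, at rim height (80 mm).
- cutter: Steel round dough cutter, 69 mm across, body 40 mm high, standing in the lower tub near the end without lip. A flat strap bow over it: 20 mm wide (along x), 3 mm thick, 68 mm over all (along y), top flat for y = -27 to +27 mm, 95.5 mm above the cutter's edge, so it sticks out over the tub's rim. Opening under it 62 mm wide, 52 mm high. Origin: centre of the underside, z up. 0.15 kg.
- bow (a point): Middle of the underside of the bow's flat top, 92.5 mm above the cutter's origin. The hook goes through the bow along the cutter's x, either way round.
- rack: Utensil rack, fixed: base plate 130 by 330 mm, two posts and a round rail along y 160 mm above the counter, with two slanted hooks that point up towards the robot side (its -x). A bench scraper hangs on the hook at y = +70 mm, the hook at y = -70 mm is free. Origin: centre of the base's underside, z up.
- hook: The free hook: round rod 10 mm thick and 100 mm long with a 13 mm ball at its tip, rising 35 degrees above level. Origin: its root on the axis of the rail; z along the rod to the tip, y level (along the rail), x square to the rod, upward.
- tin: Small tart tin, 64 mm across, 25 mm high, in the lower tub at the lip end. Stays there.
- rolling_pin: Wooden rolling pin, 54 mm thick, lying at the back. Bystander.
- dredger: Steel flour dredger, 68 mm across, 105 mm high. Bystander.
- cup: White mug, 85 mm high. Bystander.
- bowl: Steel bowl, 140 mm across, 60 mm high. Bystander.
- jar: Glass jar with steel lid, 100 mm high. Bystander.
- tin_stack: Stack of three nested tart tins, 64 mm across, 40 mm high. Bystander.
Mind the look-alikes: they are no part of the job. What is shaped like the cutter but green or turquoise is not meant.

How it is judged:
On the way:
1. the cutter hangs by its bow on the free hook, let go (z of bow in the frame of hook between 0 and 0.095 m and x of bow in the frame of hook between -0.005 and 0.03 m and y of bow in the frame of hook between -0.03 and 0.03 m and contact force between cutter and hook above 0.5 N and contact force between cutter and the fingers below 0.1 N), for 0.3 s.
At the end, for the whole second after the job is handed in: The cutter hangs by its bow on the free hook, its strap within 30 mm above the rod, between root and tip. The empty tub stands on the lower tub's ledges, lips at opposite ends: 69 to 75 mm above it, centred within 5 mm, level within 0.03 rad, at rest; the lower tub stands flat on the counter (z of bow in the frame of hook between 0 and 0.095 m and x of bow in the frame of hook between -0.005 and 0.03 m and y of bow in the frame of hook between -0.03 and 0.03 m and contact force between cutter and hook above 0.5 N and z of tub_empty in the frame of tub_filled between 0.069 and 0.075 m and x of tub_empty in the frame of tub_filled between -0.005 and 0.005 m and y of tub_empty in the frame of tub_filled between -0.005 and 0.005 m and angle between the z axis of tub_empty and the z axis of tub_filled, either way round below 0.03 rad and x of tub_empty_lip in the frame of tub_filled below -0.09 m and angle between tub_filled's own z axis and vertical below 0.03 rad and height (world z) of tub_filled below 0.004 m and linear speed of tub_empty below 0.02 m/s); the robot touches nothing.
It fails at once if the empty tub banged or pressed hard (over 40 N) onto the lower tub (contact force between tub_empty and tub_filled above 40 N).
It fails at once if the lower tub pushed more than 30 mm away (distance of tub_filled from where it was at the start of the episode above 0.03 m).
It fails at once if a bystander moved more than 40 mm (distance of any of tin, rolling_pin, dredger, cup, bowl, jar, tin_stack from where it was at the start of the episode above 0.04 m).
It also fails if it takes over 67 s, if anything falls off the work surface, if the arm or the gripper's body presses on something with over 40 N, if the wrist force passes 120 N, or if a joint passes its speed limit or range.

### The arm

A 7-joint arm with a two-finger parallel gripper is mounted at the origin on the work surface. World frame = base frame: x ahead of the robot, y to its left, z up, the work surface at z = 0. Lengths are in m, angles in rad, forces in N, time in s.
With the tool pointing down it reaches from about 0.425 to 0.875 m from the base axis. Payload 8.4 kg.
Tool frame: the origin (TCP) lies between the finger pads; the fingertips stand r.tip_extent ahead of it and the grasp point (between the pads) lies 3 mm ahead of it (r.tip_extent is the distance from the TCP to the fingertips, in m); z points along the fingers, y is the line along which they close (so a half turn about z gives the same grasp; the last joint's range is limited). The gripper opens to 87 mm and grips with 3 to 60 N. Pads are 19 mm wide; open, the fingers measure 117 mm over their backs; the gripper's body (75 mm by 190 mm) begins 51 mm behind the grasp point.
Start: joints at [-1.328, 0.333, 0.04, 1.465, -0.013, 1.343, -0.059], TCP at [0.218, 0.612, 0.245] pointing down, gripper open.
Joint ranges: [-2.58, 2.58], [-0.38, 2.09], [-1.3, 1.39], [0.25, 2.4], [-1.5, 4.64], [0.08, 2.09], [-2.65, 2.65]. Speed limits (rad/s): [2.22, 2.22, 2.79, 2.79, 3.14, 3.14, 3.14].

### API

Orientations are given as a unit quaternion [x, y, z, w].
In Python, from plant import r gives the robot as it stands. The module is installed in compiled form; this text tells all that it offers.
- The arm moves only by the tool move_arm, never from a script. Its argument "deltas" is a list of rows, each an object with "linear": the shift along the tool's x, y, z in units of 25 mm (1.0 is 25 mm), a list of three; "turn": the turn about the tool's z in units of 5 degrees (1.0 is 5 degrees); "grip": the opening, from 0 (shut) to 1 (fully open). A call has exactly 5 rows; each row shifts and turns the commanded pose from where the row before left it, along the tool's axes as they then stand; what a row does not reach is not made up. A row lasts 1/12 s, in which the tool goes at most 41.7 mm and 7.16 degrees, less where a joint would pass 70% of its speed; a pose out of reach is approached as far as the arm can. A call is refused whole if a number of a shift passes 1 or a number of a turn 1, either way. A call with a gripper value outside its range is refused whole. The fingers move at their own pace and stop on an object; the grip force is fixed at half the most. Time passes only in rows, so rows that do not move let the fingers close, or fill a call up. It gives the time, the measured TCP pose, the force, the opening and the grip force at its end, in the units of the state.
- r.sense(): the state, without advancing time (a new reading comes with each control period).
- r.read_camera(name): name is "scene" or "top" or "wrist"; returns (picture, depth): 400x640x3 uint8, red, green, blue; 400x640 float32, m along the optical axis (not along the pixel's ray), 0 where there is no reading.
- r.camera_params(name): a dict with "K" (3x3 intrinsics, pixels), "k1" (the pictures are not rectified: a ray, as slopes to the right and down, at radius r is drawn at 1 + k1 r^2 times it, then the intrinsics apply), "rvec" (rotation vector, rad) and "tvec" (3), from world to camera coordinates, as OpenCV has them. Camera axes: x right, y down, z forward; pixel columns grow to the right and rows downward; lengths in m; the calibration is good to about 2 mm. A picture is of the moment at which its call begins: read the wrist's pose just before it. camera_params takes no time and is no camera call; for the wrist camera it gives the pose at the moment of the call.
- r.close_job(): hands the job in; it is judged then, once.
Trained networks look in the newest picture that a camera, given by its name, has taken for a name from the list of things; names that differ only in an ending like _2 or _b are one class to them, and where a whole thing is asked for, a point or a joint stands for the part that bears it (a point fixed in the world has none). Each returns a list of dicts, best first, with "score" (0 to 1); they miss things now and then, are a little off and sometimes report something else, mostly with a low value. They report only what shows in the picture. A call takes as long as a camera call. They do not tell look-alikes from the thing itself.
- r.look_for(name, camera): "centre" ([x, y, z] in m, in the coordinates of the camera as it stood for that picture, good to about 4 mm: the middle of the surface that is visible of it).
- r.silhouettes(name, camera): "region" (400x640 bool, what is visible of it).
The state is a dict: "time": time; "joint_pos": joint angles; "dq": joint speeds; "effort": joint torques, N m; "position": TCP position; "tcp_rot": TCP orientation; "contact_force": force on the tool from outside, world axes, zero at the start; "wrist_torque": the same for the moment, N m; "grip_width": opening from 0.0 (shut) to 1.0 (fully open); "finger_force": force on a finger pad.
Only numpy, scipy, OpenCV 4.12 (cv2) and the standard library are available. Lean on these libraries where they do the work, as an engineer would, in place of code of your own. Each camera call takes 0.05 s, during which the arm holds its last target. There are 200 camera calls.

## Working session

There is one attempt and no reset: what is moved stays moved. The work goes in short steps, Python scripts to look and compute and a tool call to move; the robot and the scene stay as the last step left them, time stands still between calls to the robot, and variables do not carry over. Pictures are saved under pics/ and viewed, at most 10 in all, crops included, and the job is handed in when it is done.

Besides the shell and the picture viewer there is one more tool, called after "Request:" as name([rows], argument=value, ...), one row to a line, values as JSON. move_arm: Moves the arm, as the interface text tells. Its arguments: {"type":"object","properties":{"deltas":{"type":"array","items":{"type":"object","properties":{"linear":{"type":"array","items":{"type":"number"}},"turn":{"type":"number"},"grip":{"type":"number"}}}}},"required":["deltas"]}

```bash
mkdir -p pics
cat > h.py <<'E'
import numpy as np, cv2
from plant import r
from scipy.spatial.transform import Rotation as R
def snap(n):
    p=r.camera_params(n); im,d=r.read_camera(n); return im,d,p
def pts(d,p,mask=None):
    K=np.array(p["K"]); v,u=np.nonzero((d>0)&(mask if mask is not None else True))
    k1=p["k1"]
    x=(u-K[0,2])/K[0,0]; y=(v-K[1,2])/K[1,1]; a,b=x.copy(),y.copy()
    for _ in range(8):
        s=1+k1*(a*a+b*b); a,b=x/s,y/s
    z=d[v,u]; c=np.c_[a*z,b*z,z]
    return toworld(c,p),u,v
def toworld(c,p):
    M=cv2.Rodrigues(np.array(p["rvec"],float))[0]
    return (np.atleast_2d(c)-np.array(p["tvec"]).ravel())@M
def proj(w,p):
    M=cv2.Rodrigues(np.array(p["rvec"],float))[0]
    c=np.atleast_2d(w)@M.T+np.array(p["tvec"]).ravel()
    K=np.array(p["K"]);x=c[:,0]/c[:,2];y=c[:,1]/c[:,2];s=1+p["k1"]*(x*x+y*y)
    return np.c_[K[0,0]*x*s+K[0,2],K[1,1]*y*s+K[1,2]]
def save(im,f): cv2.imwrite("pics/"+f,im[:,:,::-1])
def st():
    s=r.sense(); print("t",round(s["time"],2),"p",np.round(s["position"],4),"q",np.round(s["tcp_rot"],4),"j",np.round(s["joint_pos"],2),"g",s["grip_width"],s["finger_force"],"F",np.round(s["contact_force"],1))
    print(np.round(R.from_quat(s["tcp_rot"]).as_matrix(),3).tolist())
E
python3 - <<'E'
from h import *
st(); print(r.tip_extent)
for c in ["top","scene"]:
    im,d,p=snap(c); save(im,c+"0.png"); np.savez(c+"0.npz",im=im,d=d)
    for n in ["tub_filled","tub_empty","cutter","rack","hook","tin","dredger","cup","bowl","jar","tin_stack","rolling_pin"]:
        for o in r.look_for(n,c)[:4]:
            w=toworld(o["centre"],p)[0]; print(c,n,round(o["score"],2),np.round(w,3),np.round(proj(w,p)[0]))
E
```

```text
t 0.0 p [0.2178 0.612  0.2437] q [ 1.701e-01  9.854e-01 -8.000e-04 -1.000e-04] j [-1.33  0.33  0.04  1.47 -0.01  1.34 -0.06] g 0.9989762293037144 0.0 F [-0.3  0.6 -0.8]
[[-0.942, 0.335, -0.0], [0.335, 0.942, -0.002], [-0.0, -0.002, -1.0]]
0.022
top tub_filled 0.84 [0.565 0.029 0.055] [295. 193.]
top tub_filled 0.72 [0.559 0.376 0.007] [180. 199.]
top tub_empty 0.75 [ 0.503 -0.269  0.027] [398. 214.]
top tub_empty 0.51 [0.56  0.028 0.059] [295. 194.]
top cutter 0.88 [0.501 0.018 0.044] [299. 215.]
top cutter 0.74 [0.38  0.03  0.038] [295. 258.]
top cutter 0.67 [ 0.306 -0.22   0.041] [384. 284.]
top cutter 0.66 [ 0.501 -0.272  0.024] [398. 215.]
top rack 0.56 [0.561 0.376 0.009] [180. 198.]
top hook 0.69 [0.536 0.299 0.194] [185. 195.]
top hook 0.54 [0.589 0.028 0.005] [296. 188.]
top tin 0.53 [0.593 0.023 0.011] [298. 186.]
top dredger 0.93 [0.737 0.126 0.097] [260. 131.]
top cup 0.58 [0.328 0.209 0.03 ] [232. 277.]
top bowl 0.82 [ 0.308 -0.457  0.023] [465. 281.]
top bowl 0.56 [0.736 0.123 0.098] [261. 131.]
top jar 0.79 [ 0.638 -0.455  0.092] [465. 163.]
top jar 0.39 [ 0.311 -0.457 
[... 517 characters left out ...]
 0.65 [0.394 0.008 0.042] [299. 191.]
scene rack 0.66 [0.566 0.353 0.009] [399. 157.]
scene rack 0.39 [0.577 0.049 0.02 ] [360. 210.]
scene rack 0.37 [ 0.663 -0.481  0.079] [282. 355.]
scene hook 0.74 [ 0.663 -0.48   0.079] [282. 355.]
scene hook 0.51 [0.541 0.296 0.197] [390. 115.]
scene tin 0.42 [0.576 0.047 0.022] [359. 210.]
scene dredger 0.55 [0.754 0.106 0.075] [427. 207.]
scene cup 0.68 [0.338 0.189 0.056] [314. 149.]
scene bowl 0.6 [ 0.289 -0.434  0.032] [169. 281.]
scene jar 0.96 [ 0.662 -0.481  0.081] [282. 354.]
scene tin_stack 0.62 [ 0.356 -0.126  0.036] [262. 215.]
scene rolling_pin 0.88 [ 0.763 -0.194  0.043] [382. 290.]
scene rolling_pin 0.38 [ 0.289 -0.436  0.029] [169. 282.]
```

Run:
```python
import cv2
im=cv2.imread("pics/top0.png"); cv2.imwrite("pics/topc.png",cv2.resize(im[90:330,140:500],None,fx=2.2,fy=2.2,interpolation=2))
```

```text
(no output)
```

View pics/topc.png

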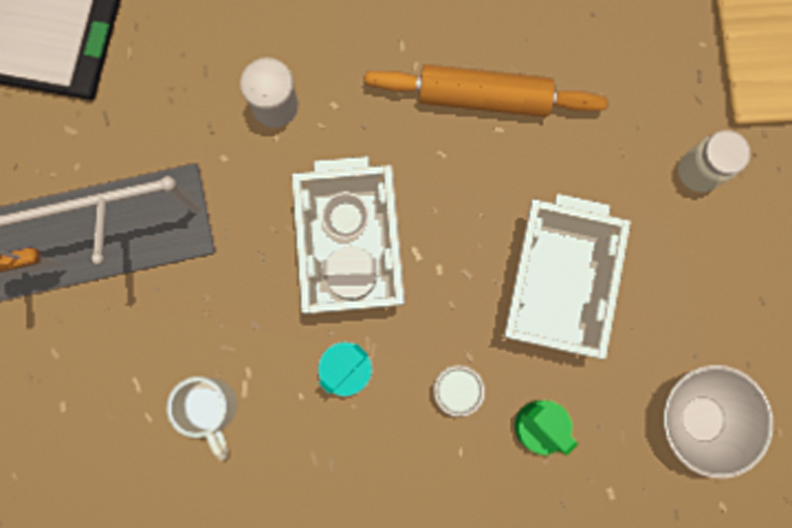

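View pics/scene0.png

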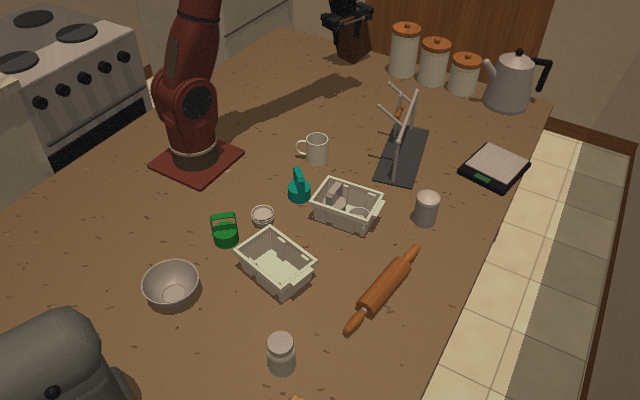

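Top crop: steel cutter in the lower tub at crop (350,270), which is full-image (299,213). Look-alikes are turquoise at (297,258) and green at (388,284); neither is steel or in a tub. I choose the steel one. The empty tub is at (398,214) with its lip also towards +x, and the free hook's ball is at crop (97,258).

```bash
cat >> h.py <<'E'
def sel(w,lo,hi): return w[np.all((w>lo)&(w<hi),1)]
def rect(q,name):
    (c,s,a)=cv2.minAreaRect((q[:,:2]*1000).astype(np.float32)); print(name,len(q),np.round(c,1),np.round(s,1),round(a,2),"z",np.round(np.percentile(q[:,2],[5,50,95]),4)); return c,s,a
E
python3 - <<'E'
from h import *
for c in ["top","scene"]:
    f=np.load(c+"0.npz"); p=r.camera_params(c); w,u,v=pts(f["d"],p)
    print(c,"cam",np.round(toworld([0,0,0],p),3))
    rect(sel(w,[.44,-.08,.072],[.70,.13,.090]),"low rim"); rect(sel(w,[.38,-.36,.072],[.64,-.17,.09]),"empty rim")
    rect(sel(w,[.44,-.08,.092],[.60,.13,.11]),"bow")
    rect(sel(w,[.3,.13,.14],[.75,.6,.25]),"rail+hooks")
    h=sel(w,[.40,.12,.12],[.66,.60,.25]); np.save(c+"h.npy",h)
    for yb in np.arange(.16,.56,.02):
        q=h[abs(h[:,1]-yb)<.01]
        if len(q): print(round(yb,2),len(q),np.round(q.min(0),3),np.round(q.max(0),3))
p=r.camera_params("wrist"); print(p); s=r.sense(); M=R.from_quat(s["tcp_rot"]).as_matrix(); print("wristcam in tool",(toworld([0,0,0],p)[0]-s["position"])@M)
print((cv2.Rodrigues(np.array(p["rvec"]))[0]@M).round(3))
E
```

```text
top cam [[ 0.368 -0.019  1.137]]
low rim 948 [552.5  22.4] [194.  128.2] 4.49 z [0.0738 0.0803 0.0839]
empty rim 1006 [ 498.3 -259.9] [129.6 194.9] 76.8 z [0.0738 0.0804 0.0838]
bow 182 [507.   19.3] [20.1 66.1] 0.63 z [0.0934 0.0991 0.1022]
rail+hooks 856 [528.9 367.9] [ 96.5 316.5] 12.18 z [0.1605 0.1666 0.2191]
0.22 35 [0.591 0.222 0.121] [0.607 0.23  0.171]
0.24 38 [0.591 0.23  0.125] [0.607 0.248 0.172]
0.26 39 [0.586 0.25  0.158] [0.6   0.269 0.171]
0.28 50 [0.498 0.271 0.159] [0.595 0.29  0.226]
0.3 137 [0.497 0.29  0.156] [0.592 0.309 0.229]
0.32 35 [0.572 0.31  0.161] [0.588 0.33  0.172]
0.34 39 [0.57  0.331 0.157] [0.582 0.35  0.169]
0.36 34 [0.564 0.351 0.161] [0.577 0.37  0.169]
0.38 37 [0.561 0.37  0.161] [0.575 0.39  0.17 ]
0.4 73 [0.51  0.39  0.121] [0.569 0.41  0.168]
0.42 153 [0.467 0.41  0.122] [0.565 0.43  0.225]
0.44 176 [0.467 0.43  0.12 ] [0.562 0.45  0.225]
0.46 75 [0.499 0.45  0.123] [0.557 0.47  0.185]
0.48 40 [0.539 0.471 0.156] [0.552 0.49  0.171]
0.5 35 [0.533 0.491 0.159] [0.547 0.51  0.17 ]
0.52 65 [0.528 0.51  0.122] [0.545 0.528 0.172]
0.54 2 [0.534 0.
[... 887 characters left out ...]
.481 0.43  0.122] [0.56 0.45 0.22]
0.46 40 [0.507 0.45  0.126] [0.557 0.47  0.174]
0.48 13 [0.51  0.471 0.13 ] [0.552 0.489 0.172]
0.5 7 [0.537 0.493 0.165] [0.544 0.51  0.17 ]
0.52 25 [0.528 0.51  0.12 ] [0.543 0.525 0.171]
0.54 1 [0.537 0.531 0.152] [0.537 0.531 0.152]
{'K': array([[287.40808889,   0.        , 321.27330553],
       [  0.        , 287.40808889, 199.01361767],
       [  0.        ,   0.        ,   1.        ]]), 'k1': -0.04025669110824353, 'rvec': array([-2.37690737, -1.6759913 , -0.23079181]), 'tvec': array([-0.65143682, -0.03332374,  0.38958188])}
wristcam in tool [ 0.07296585  0.00164527 -0.13925976]
[[-0.001  1.     0.   ]
 [-0.963 -0.001 -0.271]
 [-0.271 -0.001  0.963]]
```

```bash
cat >> h.py <<'E'
import json
def plan(xyz,yaw=None,grip=1,mx=1.0,pad=True):
    """rows from the present pose: turn (yaw of tool y, deg) then straight shift; printed in tool units"""
    s=r.sense(); M=R.from_quat(s["tcp_rot"]).as_matrix(); rows=[]
    if yaw is not None:
        a=np.degrees(np.arctan2(M[1,1],M[0,1])); d=(yaw-a+180)%360-180; n=int(np.ceil(abs(d)/5-1e-6)) or 1
        rows+=[dict(linear=[0,0,0],turn=round(-d/5/n,3),grip=grip)]*n
        t=np.radians(a+d); M=np.c_[[-np.sin(t),np.cos(t),0],[np.cos(t),np.sin(t),0],[0,0,-1]]
    l=M.T@(np.array(xyz)-s["position"])/.025; n=int(max(np.ceil(abs(l).max()/mx-1e-6),np.ceil(np.linalg.norm(l)/1.6),1))
    rows+=[dict(linear=[round(x,2)+0. for x in l/n],turn=0,grip=grip)]*n
    print(len(rows)); last=None;k=0
    for x in rows+[None]:
        if x!=last:
            if last: print(k,"x",json.dumps(last))
            k=0
        last=x;k+=1
E
python3 - <<'E'
from h import *
plan([.47,.10,.32]); plan([.47,.10,.32],11.5)
E
```

```text
17
17 x {"linear": [-0.96, -0.94, -0.18], "turn": 0, "grip": 1}
35
12 x {"linear": [0, 0, 0], "turn": 0.982, "grip": 1}
23 x {"linear": [-0.96, 0.25, -0.13], "turn": 0, "grip": 1}
```

Request:
move_arm([
  {"linear": [0,0,-0.4],"turn": 0.98,"grip": 1},
  {"linear": [0,0,-0.4],"turn": 0.98,"grip": 1},
  {"linear": [0,0,-0.4],"turn": 0.98,"grip": 1},
  {"linear": [0,0,-0.4],"turn": 0.98,"grip": 1},
  {"linear": [0,0,-0.4],"turn": 0.98,"grip": 1},
])

```text
time: 1.72
position: [0.2178, 0.6123, 0.295]
tcp_rot: [0.377, 0.926, -0.0, -0.0]
contact_force: [0.2, 0.4, -0.2]
grip_width: 0.996
finger_force: 0.0
```

Request:
move_arm([
  {"linear": [0,0,-0.4],"turn": 0.98,"grip": 1},
  {"linear": [0,0,-0.4],"turn": 0.98,"grip": 1},
  {"linear": [0,0,-0.4],"turn": 0.98,"grip": 1},
  {"linear": [0,0,-0.4],"turn": 0.98,"grip": 1},
  {"linear": [0,0,-0.4],"turn": 0.98,"grip": 1},
])

```text
time: 2.13
position: [0.2178, 0.6124, 0.3451]
tcp_rot: [0.565, 0.825, -0.0, -0.0]
contact_force: [0.6, 1.3, 1.1]
grip_width: 1.001
finger_force: 0.0
```

Request:
move_arm([
  {"linear": [-0.5,0,0],"turn": 0.98,"grip": 1},
  {"linear": [-0.5,0,0],"turn": 0.98,"grip": 1},
  {"linear": [-0.95,0.6,0],"turn": 0,"grip": 1},
  {"linear": [-0.95,0.6,0],"turn": 0,"grip": 1},
  {"linear": [-0.95,0.6,0],"turn": 0,"grip": 1},
])

```text
time: 2.55
position: [0.2848, 0.5272, 0.3446]
tcp_rot: [0.632, 0.775, 0.0, 0.0]
contact_force: [1.3, 0.1, 0.5]
grip_width: 1.0
finger_force: 0.0
```

Run:
```python
from h import *
st(); plan([.46,.31,.345])
```

```text
t 2.55 p [0.2848 0.5272 0.3446] q [6.316e-01 7.753e-01 1.000e-04 0.000e+00] j [-1.34  0.2   0.23  1.44 -0.04  1.51 -0.91] g 1.0001180701351753 0.0 F [1.3 0.1 0.5]
[[-0.202, 0.979, 0.0], [0.979, 0.202, 0.0], [0.0, 0.0, -1.0]]
10
10 x {"linear": [-0.99, 0.51, 0.0], "turn": 0, "grip": 1}
```

Request:
move_arm([
  {"linear": [-1,0.5,0],"turn": 0,"grip": 1},
  {"linear": [-1,0.5,0],"turn": 0,"grip": 1},
  {"linear": [-1,0.5,0],"turn": 0,"grip": 1},
  {"linear": [-1,0.5,0],"turn": 0,"grip": 1},
  {"linear": [-1,0.5,0],"turn": 0,"grip": 1},
])

```text
time: 2.97
position: [0.3715, 0.4169, 0.3447]
tcp_rot: [0.632, 0.775, 0.0, -0.0]
contact_force: [0.0, -0.4, 0.6]
grip_width: 0.998
finger_force: 0.0
```

Request:
move_arm([
  {"linear": [-1,0.5,0],"turn": 0,"grip": 1},
  {"linear": [-1,0.5,0],"turn": 0,"grip": 1},
  {"linear": [-1,0.5,0],"turn": 0,"grip": 1},
  {"linear": [-1,0.5,0],"turn": 0,"grip": 1},
  {"linear": [0,0,0],"turn": 0,"grip": 1},
])

```text
time: 3.38
position: [0.4439, 0.3246, 0.3452]
tcp_rot: [0.635, 0.772, 0.0, 0.001]
contact_force: [0.7, -1.4, 1.1]
grip_width: 0.998
finger_force: 0.0
```

Run:
```python
from h import *
st()
im,d,p=snap("wrist"); save(im,"w1.png"); np.savez("w1.npz",im=im,d=d,rv=p["rvec"],tv=p["tvec"])
w,u,v=pts(d,p)
a=np.radians(11.5); ax=np.array([np.cos(a),np.sin(a)]); ay=np.array([-np.sin(a),np.cos(a)])
q=sel(w,[.40,.15,.14],[.66,.40,.26])
for k in np.arange(.49,.64,.01):
    t=q[abs(q[:,:2]@ax-k-.0)<.005]
    if len(t):
        o=t[:,:2]@ay; print(round(k,3),len(t),"lat",np.round(np.percentile(o,[0,10,50,90,100]),3),"z",np.round(np.percentile(t[:,2],[5,50,95]),3))
plan([.50,.05,.25],0.6)
```

```text
t 3.38 p [0.4439 0.3246 0.3452] q [6.351e-01 7.725e-01 3.000e-04 1.100e-03] j [-1.09  0.09  0.41  1.57 -0.03  1.49 -0.49] g 0.9975858949191109 0.0 F [ 0.7 -1.4  1.1]
[[-0.193, 0.981, 0.002], [0.981, 0.193, -0.001], [-0.001, 0.002, -1.0]]
0.55 91 lat [0.183 0.185 0.189 0.193 0.194] z [0.217 0.221 0.223]
0.56 89 lat [0.183 0.185 0.19  0.192 0.193] z [0.211 0.217 0.222]
0.57 85 lat [0.184 0.186 0.19  0.192 0.193] z [0.204 0.209 0.214]
0.58 34 lat [0.184 0.188 0.192 0.192 0.193] z [0.195 0.2   0.207]
0.59 28 lat [0.19  0.191 0.192 0.193 0.193] z [0.188 0.193 0.198]
0.6 60 lat [0.185 0.187 0.191 0.192 0.193] z [0.183 0.188 0.192]
0.61 64 lat [0.184 0.186 0.19  0.193 0.193] z [0.176 0.181 0.185]
0.62 58 lat [0.184 0.186 0.191 0.193 0.193] z [0.169 0.174 0.178]
0.63 795 lat [0.149 0.167 0.223 0.269 0.28 ] z [0.159 0.164 0.166]
0.64 381 lat [0.144 0.16  0.213 0.267 0.279] z [0.162 0.165 0.166]
15
3 x {"linear": [0, 0, 0], "turn": 0.713, "grip": 1}
12 x {"linear": [-0.93, 0.18, 0.32], "turn": 0, "grip": 1}
```

View pics/w1.png

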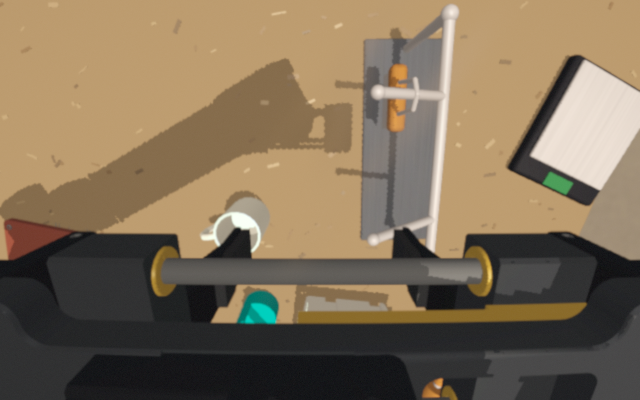

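The picture shows the gripper covering rows below about 230. The free hook runs from its ball at (373,240) to the rail at (430,225), and the scraper's hook is at (377,92).

Run:
```python
from h import *
plan([.51,-.02,.27],1)
f=np.load("w1.npz");p=r.camera_params("wrist");p["rvec"]=f["rv"];p["tvec"]=f["tv"]
w,u,v=pts(f["d"],p)
q=sel(w,[.50,.21,.155],[.66,.56,.172]); q=q[(abs(q[:,1]-.305)>.02)&(q[:,1]>.22)]; q=q[(q[:,0]+.2*q[:,1]>.63)]
l=cv2.fitLine(q[:,:2].astype(np.float32),cv2.DIST_HUBER,0,.001,.001).ravel(); print(len(q),l,np.degrees(np.arctan2(-l[0],l[1])))
```

```text
17
3 x {"linear": [0, 0, 0], "turn": 0.686, "grip": 1}
14 x {"linear": [-1.0, 0.18, 0.21], "turn": 0, "grip": 1}
2534 [ 0.21273093 -0.9771108   0.56621015  0.38873866] -167.71756
```

Request:
move_arm([
  {"linear": [0,0,0],"turn": 0.7,"grip": 1},
  {"linear": [0,0,0],"turn": 0.7,"grip": 1},
  {"linear": [0,0,0],"turn": 0.7,"grip": 1},
  {"linear": [-1,0.18,0.2],"turn": 0,"grip": 1},
  {"linear": [-1,0.18,0.2],"turn": 0,"grip": 1},
])

```text
time: 3.85
position: [0.4488, 0.2822, 0.3342]
tcp_rot: [0.699, 0.715, -0.0, -0.0]
contact_force: [1.5, -0.0, -0.1]
grip_width: 0.999
finger_force: 0.0
```

Request:
move_arm([
  {"linear": [-1,0.18,0.2],"turn": 0,"grip": 1},
  {"linear": [-1,0.18,0.2],"turn": 0,"grip": 1},
  {"linear": [-1,0.18,0.2],"turn": 0,"grip": 1},
  {"linear": [-1,0.18,0.2],"turn": 0,"grip": 1},
  {"linear": [-1,0.18,0.2],"turn": 0,"grip": 1},
])

```text
time: 4.27
position: [0.4745, 0.1558, 0.3094]
tcp_rot: [0.7, 0.714, 0.0, -0.0]
contact_force: [0.5, -0.1, 0.3]
grip_width: 1.004
finger_force: 0.0
```

Request:
move_arm([
  {"linear": [-1,0.18,0.2],"turn": 0,"grip": 1},
  {"linear": [-1,0.18,0.2],"turn": 0,"grip": 1},
  {"linear": [-1,0.18,0.2],"turn": 0,"grip": 1},
  {"linear": [-1,0.18,0.2],"turn": 0,"grip": 1},
  {"linear": [-1,0.18,0.2],"turn": 0,"grip": 1},
])

```text
time: 4.68
position: [0.4997, 0.0313, 0.2845]
tcp_rot: [0.7, 0.714, 0.0, -0.0]
contact_force: [1.0, -0.9, -0.6]
grip_width: 0.999
finger_force: 0.0
```

Request:
move_arm([
  {"linear": [-1,0.18,0.2],"turn": 0,"grip": 1},
  {"linear": [-1,0.18,0.2],"turn": 0,"grip": 1},
  {"linear": [0,0,0],"turn": 0,"grip": 1},
  {"linear": [0,0,0],"turn": 0,"grip": 1},
  {"linear": [0,0,0],"turn": 0,"grip": 1},
])

```text
time: 5.1
position: [0.5097, -0.017, 0.2746]
tcp_rot: [0.7, 0.714, 0.0, -0.0]
contact_force: [-0.3, -0.0, 0.8]
grip_width: 1.001
finger_force: 0.0
```

Run:
```python
from h import *
st()
im,d,p=snap("wrist"); save(im,"w2.png"); np.savez("w2.npz",im=im,d=d,rv=p["rvec"],tv=p["tvec"])
w,u,v=pts(d,p)
rect(sel(w,[.44,-.08,.074],[.70,.13,.088]),"low rim")
b=sel(w,[.44,-.05,.092],[.60,.10,.11]); c,s,a=rect(b,"bow"); print("med",np.median(b,0))
cv2.imwrite("pics/w2c.png",cv2.resize(im[40:260,180:460,::-1],None,fx=2.5,fy=2.5))
```

```text
t 5.1 p [ 0.5097 -0.017   0.2746] q [ 6.997e-01  7.144e-01  1.000e-04 -2.000e-04] j [-0.77  0.01  0.73  1.78 -0.01  1.35 -0.02] g 1.0008881831647847 0.0 F [-0.3 -0.   0.8]
[[-0.021, 1.0, -0.0], [1.0, 0.021, 0.0], [0.0, -0.0, -1.0]]
low rim 5220 [555.5  22.6] [194.7 129.2] 4.59 z [0.077  0.079  0.0803]
bow 1020 [509.7  19. ] [19.4 64.5] 1.12 z [0.0944 0.0977 0.099 ]
med [0.50970692 0.02028778 0.0976555 ]
```

View pics/w2c.png

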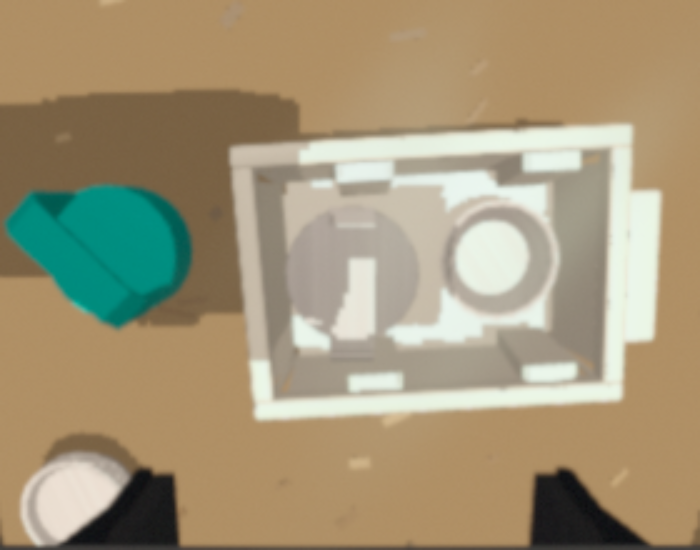

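Run:
```python
from h import *
plan([.509,.037,.106],None,.5)
```

```text
7
7 x {"linear": [0.31, 0.0, 0.96], "turn": 0, "grip": 0.5}
```

Request:
move_arm([
  {"linear": [0.72,-0.02,0.9],"turn": 0,"grip": 0.5},
  {"linear": [0.72,-0.02,0.9],"turn": 0,"grip": 0.5},
  {"linear": [0.72,0,0.9],"turn": 0,"grip": 0.5},
  {"linear": [0,0,0.9],"turn": 0,"grip": 0.5},
  {"linear": [0,0,0.9],"turn": 0,"grip": 0.5},
])

```text
time: 5.57
position: [0.5074, 0.0387, 0.1612]
tcp_rot: [0.698, 0.716, 0.0, -0.0]
contact_force: [0.1, -0.2, -0.5]
grip_width: 0.702
finger_force: 0.0
```

Request:
move_arm([
  {"linear": [0,0,0.9],"turn": 0,"grip": 0.5},
  {"linear": [0,0,0.8],"turn": 0,"grip": 0.5},
  {"linear": [0,0,0.5],"turn": 0,"grip": 0.5},
  {"linear": [0,0,0],"turn": 0,"grip": 0.5},
  {"linear": [0,0,0],"turn": 0,"grip": 0.5},
])

```text
time: 5.98
position: [0.5073, 0.0366, 0.107]
tcp_rot: [0.7, 0.715, -0.001, -0.0]
contact_force: [0.4, 0.0, -0.2]
grip_width: 0.508
finger_force: 0.0
```

Request:
move_arm([
  {"linear": [0,0,0],"turn": 0,"grip": 0},
  {"linear": [0,0,0],"turn": 0,"grip": 0},
  {"linear": [0,0,0],"turn": 0,"grip": 0},
  {"linear": [0,0,0],"turn": 0,"grip": 0},
  {"linear": [0,0,0],"turn": 0,"grip": 0},
])

```text
time: 6.4
position: [0.5079, 0.0357, 0.1075]
tcp_rot: [0.7, 0.714, 0.0, 0.0]
contact_force: [-1.9, 1.0, 1.9]
grip_width: 0.221
finger_force: 30.0
```

Request:
move_arm([
  {"linear": [0,0,-0.5],"turn": 0,"grip": 0},
  {"linear": [0,0,-1],"turn": 0,"grip": 0},
  {"linear": [0,0,-1],"turn": 0,"grip": 0},
  {"linear": [0,0,-1],"turn": 0,"grip": 0},
  {"linear": [0,0,-1],"turn": 0,"grip": 0},
])

```text
time: 6.82
position: [0.5073, 0.0353, 0.2207]
tcp_rot: [0.7, 0.714, -0.0, -0.0]
contact_force: [1.4, 0.0, -1.4]
grip_width: 0.215
finger_force: 30.0
```

Request:
move_arm([
  {"linear": [0,0,-1],"turn": -0.7,"grip": 0},
  {"linear": [0,0,0],"turn": -0.7,"grip": 0},
  {"linear": [0,0,0],"turn": -0.7,"grip": 0},
  {"linear": [0,0,0],"turn": 0,"grip": 0},
  {"linear": [0,0,0],"turn": 0,"grip": 0},
])

```text
time: 7.23
position: [0.5074, 0.0355, 0.2444]
tcp_rot: [0.633, 0.774, -0.0, -0.0]
contact_force: [-0.9, -0.3, -1.1]
grip_width: 0.218
finger_force: 30.0
```

```bash
cat >> h.py <<'E'
a_=np.radians(11.7); AX=np.array([np.cos(a_),np.sin(a_),0]); TX=np.array([-np.sin(a_),np.cos(a_),0]); ROOT=np.array([.582,.3107,.16])
def hookpt(h,Z,lat=.007,bx=-.016,bz=-.012):
    p=ROOT-AX*h+TX*(lat-bx); p[2]=Z-bz; return p
E
python3 - <<'E'
from h import *
st(); print(hookpt(.16,.233)); plan(hookpt(.16,.233),11.7,0)
E
```

```text
t 7.23 p [0.5074 0.0355 0.2444] q [ 6.327e-01  7.744e-01 -1.000e-04 -1.000e-04] j [-0.83  0.03  0.69  1.83 -0.02  1.29  0.07] g 0.21756170177893866 29.99979360960424 F [-0.9 -0.3 -1.1]
[[-0.199, 0.98, -0.0], [0.98, 0.199, 0.0], [0.0, -0.0, -1.0]]
[0.42066024 0.30077616 0.245     ]
13
1 x {"linear": [0, 0, 0], "turn": -0.04, "grip": 0}
12 x {"linear": [0.92, -0.1, 0.0], "turn": 0, "grip": 0}
```

Request:
move_arm([
  {"linear": [0.9,-0.2,0],"turn": 0,"grip": 0},
  {"linear": [0.9,-0.2,0],"turn": 0,"grip": 0},
  {"linear": [0.9,-0.2,0],"turn": 0,"grip": 0},
  {"linear": [0.95,-0.2,0],"turn": 0,"grip": 0},
  {"linear": [0.95,-0.2,0],"turn": 0,"grip": 0},
])

```text
time: 7.65
position: [0.4592, 0.1438, 0.2442]
tcp_rot: [0.633, 0.774, -0.0, -0.0]
contact_force: [-0.6, 0.0, -1.6]
grip_width: 0.219
finger_force: 30.0
```

Request:
move_arm([
  {"linear": [0.95,-0.2,0],"turn": 0,"grip": 0},
  {"linear": [0.95,0,0],"turn": 0,"grip": 0},
  {"linear": [0.95,0,0],"turn": 0,"grip": 0},
  {"linear": [0.95,0,0],"turn": 0,"grip": 0},
  {"linear": [0.95,0,0],"turn": 0,"grip": 0},
])

```text
time: 8.07
position: [0.4306, 0.2594, 0.2442]
tcp_rot: [0.633, 0.774, -0.0, -0.0]
contact_force: [0.9, 0.7, -1.2]
grip_width: 0.219
finger_force: 30.0
```

Request:
move_arm([
  {"linear": [0.95,0,0],"turn": 0,"grip": 0},
  {"linear": [0.75,0,0],"turn": 0,"grip": 0},
  {"linear": [0,0,0],"turn": 0,"grip": 0},
  {"linear": [0,0,0],"turn": 0,"grip": 0},
  {"linear": [0,0,0],"turn": 0,"grip": 0},
])

```text
time: 8.48
position: [0.4228, 0.2992, 0.2442]
tcp_rot: [0.633, 0.774, -0.001, 0.0]
contact_force: [0.5, -0.8, -1.0]
grip_width: 0.216
finger_force: 30.0
```

Run:
```python
from h import *
st(); s=r.sense(); M=R.from_quat(s["tcp_rot"]).as_matrix()
print("off mm",(hookpt(.16,.233)-s["position"])@M*1000)
im,d,p=snap("scene"); w,u,v=pts(d,p)
L=(w-s["position"])@M
i=(abs(L[:,0]+.016)<.05)&(abs(L[:,1])<.05)&(L[:,2]>.005)&(L[:,2]<.13)
q=L[i]
for z in np.arange(.005,.12,.01):
    t=q[abs(q[:,2]-z)<.005]
    if len(t): print(round(z,3),len(t),np.round(t.min(0),3),np.round(t.max(0),3))
save(cv2.resize(im[60:220,270:470],None,fx=4,fy=3.7),"s1.png")
```

```text
t 8.48 p [0.4228 0.2992 0.2442] q [ 6.326e-01  7.744e-01 -5.000e-04  2.000e-04] j [-1.1   0.06  0.42  1.8  -0.02  1.29 -0.48] g 0.21616337307459466 29.999794252216816 F [ 0.5 -0.8 -1. ]
[[-0.2, 0.98, -0.0], [0.98, 0.2, -0.001], [-0.001, -0.001, -1.0]]
off mm [ 1.97173832 -1.82138368 -0.82477012]
0.005 73 [-0.054 -0.019  0.005] [0.013 0.018 0.01 ]
0.015 41 [-0.054 -0.019  0.01 ] [0.009 0.018 0.019]
0.025 19 [-0.057 -0.019  0.02 ] [0.005 0.016 0.03 ]
0.035 23 [-0.054 -0.009  0.031] [0.017 0.008 0.04 ]
0.045 32 [-0.055 -0.011  0.04 ] [0.019 0.01  0.05 ]
0.055 50 [-0.055 -0.026  0.05 ] [0.02  0.031 0.06 ]
0.065 167 [-0.056 -0.037  0.06 ] [0.02  0.033 0.07 ]
0.075 60 [-0.056 -0.031  0.07 ] [-0.021  0.034  0.08 ]
0.085 59 [-0.055 -0.03   0.08 ] [-0.015  0.033  0.09 ]
0.095 56 [-0.056 -0.031  0.09 ] [-0.015  0.033  0.1  ]
0.105 14 [-0.052 -0.016  0.101] [-0.01   0.032  0.105]
```

View pics/s1.png

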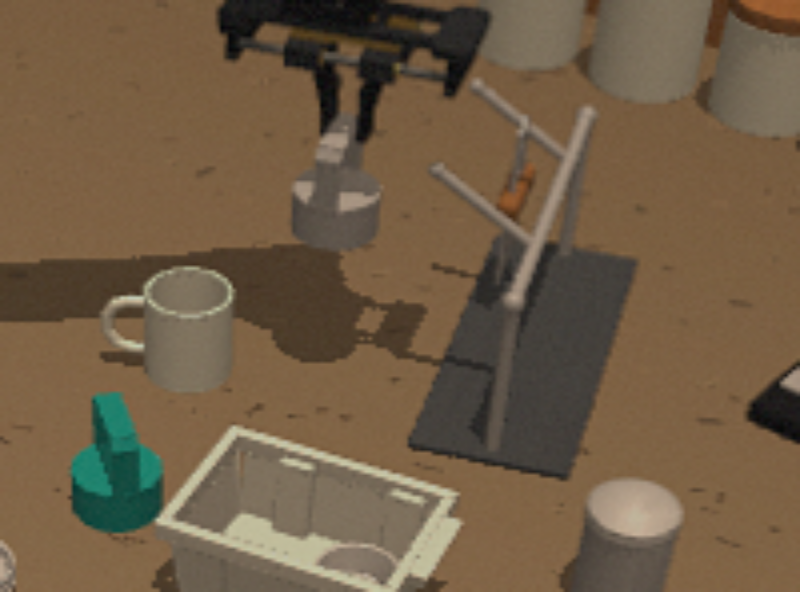

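The crop shows the cutter upright in the gripper at (335,185), with its bow facing the free hook's ball at (437,170) and the path clear.

Request:
move_arm([
  {"linear": [0.08,0.6,0],"turn": 0,"grip": 0},
  {"linear": [0,0.6,0],"turn": 0,"grip": 0},
  {"linear": [0,0.6,0],"turn": 0,"grip": 0},
  {"linear": [0,0.6,0],"turn": 0,"grip": 0},
  {"linear": [0,0,0],"turn": 0,"grip": 0},
])

```text
time: 8.95
position: [0.4836, 0.3128, 0.2444]
tcp_rot: [0.633, 0.774, 0.0, 0.001]
contact_force: [-0.1, -0.5, -1.3]
grip_width: 0.219
finger_force: 30.0
```

Request:
move_arm([
  {"linear": [0,0.4,0],"turn": 0,"grip": 0},
  {"linear": [0,0.4,0],"turn": 0,"grip": 0},
  {"linear": [0,0,0],"turn": 0,"grip": 0},
  {"linear": [0,0,0],"turn": 0,"grip": 0},
  {"linear": [0,0,0],"turn": 0,"grip": 0},
])

```text
time: 9.37
position: [0.5004, 0.318, 0.2445]
tcp_rot: [0.632, 0.775, -0.0, -0.0]
contact_force: [-0.6, 0.4, -1.4]
grip_width: 0.212
finger_force: 30.0
```

Run:
```python
from h import *
st(); s=r.sense(); M=R.from_quat(s["tcp_rot"]).as_matrix()
print("off mm",(hookpt(.078,.233)-s["position"])@M*1000)
print("to end",(hookpt(.042,.207)-s["position"])@M*1000)
```

```text
t 9.37 p [0.5004 0.318  0.2445] q [ 6.320e-01  7.749e-01 -2.000e-04 -1.000e-04] j [-1.03  0.23  0.46  1.63 -0.1   1.31 -0.35] g 0.21216247152808806 30.000356789678335 F [-0.6  0.4 -1.4]
[[-0.201, 0.98, -0.0], [0.98, 0.201, -0.0], [-0.0, -0.0, -1.0]]
off mm [-0.69295496  0.40289097 -0.51123081]
to end [-0.62750386 36.41288651 25.47484117]
```

Good, no contact so far. Next, slide down along the rod.

Request:
move_arm([
  {"linear": [0,0.3,0.2],"turn": 0,"grip": 0},
  {"linear": [0,0.3,0.21],"turn": 0,"grip": 0},
  {"linear": [0,0.3,0.21],"turn": 0,"grip": 0},
  {"linear": [0,0.28,0.2],"turn": 0,"grip": 0},
  {"linear": [0,0.28,0.2],"turn": 0,"grip": 0},
])

```text
time: 9.78
position: [0.5371, 0.3255, 0.2181]
tcp_rot: [0.632, 0.775, -0.0, 0.0]
contact_force: [-0.9, -0.0, -2.1]
grip_width: 0.216
finger_force: 30.0
```

Request:
move_arm([
  {"linear": [0,0,0.08],"turn": 0,"grip": 0},
  {"linear": [0,0,0.08],"turn": 0,"grip": 0},
  {"linear": [0,0,0],"turn": 0,"grip": 0},
  {"linear": [0,0,0],"turn": 0,"grip": 0},
  {"linear": [0,0,0],"turn": 0,"grip": 0},
])

```text
time: 10.2
position: [0.5362, 0.3256, 0.2154]
tcp_rot: [0.632, 0.775, 0.0, -0.0]
contact_force: [-0.5, 0.3, -1.3]
grip_width: 0.213
finger_force: 30.0
```

Request:
move_arm([
  {"linear": [0,0,0.06],"turn": 0,"grip": 0},
  {"linear": [0,0,0],"turn": 0,"grip": 0},
  {"linear": [0,0,0],"turn": 0,"grip": 0},
  {"linear": [0,0,0],"turn": 0,"grip": 0},
  {"linear": [0,0,0],"turn": 0,"grip": 0},
])

```text
time: 10.62
position: [0.5364, 0.3257, 0.2139]
tcp_rot: [0.632, 0.775, 0.0, -0.0]
contact_force: [0.1, -0.2, 1.0]
grip_width: 0.218
finger_force: 30.0
```

Request:
move_arm([
  {"linear": [0,0,0.06],"turn": 0,"grip": 0},
  {"linear": [0,0,0],"turn": 0,"grip": 0},
  {"linear": [0,0,0],"turn": 0,"grip": 0},
  {"linear": [0,0,0],"turn": 0,"grip": 0},
  {"linear": [0,0,0],"turn": 0,"grip": 0},
])

```text
time: 11.03
position: [0.5367, 0.3257, 0.2124]
tcp_rot: [0.632, 0.775, 0.0, 0.0]
contact_force: [2.1, 0.8, 4.5]
grip_width: 0.218
finger_force: 30.0
```

Request:
move_arm([
  {"linear": [0,0,0],"turn": 0,"grip": 0.35},
  {"linear": [0,0,0],"turn": 0,"grip": 0.5},
  {"linear": [0,0,0],"turn": 0,"grip": 0.6},
  {"linear": [0,0,0],"turn": 0,"grip": 0.6},
  {"linear": [0,0,0],"turn": 0,"grip": 0.6},
])

```text
time: 11.45
position: [0.536, 0.3253, 0.2116]
tcp_rot: [0.632, 0.775, -0.001, -0.0]
contact_force: [-0.6, 0.6, -0.9]
grip_width: 0.513
finger_force: 0.0
```

Request:
move_arm([
  {"linear": [0,0,-0.3],"turn": 0,"grip": 0.6},
  {"linear": [0,0,-0.5],"turn": 0,"grip": 0.6},
  {"linear": [0,0,-0.8],"turn": 0,"grip": 0.6},
  {"linear": [0,0,-0.8],"turn": 0,"grip": 0.6},
  {"linear": [0,0,-0.8],"turn": 0,"grip": 0.6},
])

```text
time: 11.87
position: [0.5365, 0.3254, 0.2943]
tcp_rot: [0.632, 0.775, 0.0, 0.0]
contact_force: [0.2, 0.0, -0.1]
grip_width: 0.597
finger_force: 0.0
```

Run:
```python
from h import *
st()
im,d,p=snap("scene"); w,u,v=pts(d,p)
save(cv2.resize(im[60:220,270:470],None,fx=4,fy=3.7),"s2.png")
plan([.40,.05,.30],11.7,1)
```

```text
t 11.87 p [0.5365 0.3254 0.2943] q [6.32e-01 7.75e-01 4.00e-04 1.00e-04] j [-0.99  0.28  0.47  1.47 -0.13  1.42 -0.31] g 0.5969357445088779 0.0 F [ 0.2  0.  -0.1]
[[-0.201, 0.98, 0.001], [0.98, 0.201, 0.0], [0.0, 0.001, -1.0]]
11
1 x {"linear": [0, 0, 0], "turn": -0.02, "grip": 1}
10 x {"linear": [-0.97, -0.76, 0.0], "turn": 0, "grip": 1}
```

View pics/s2.png

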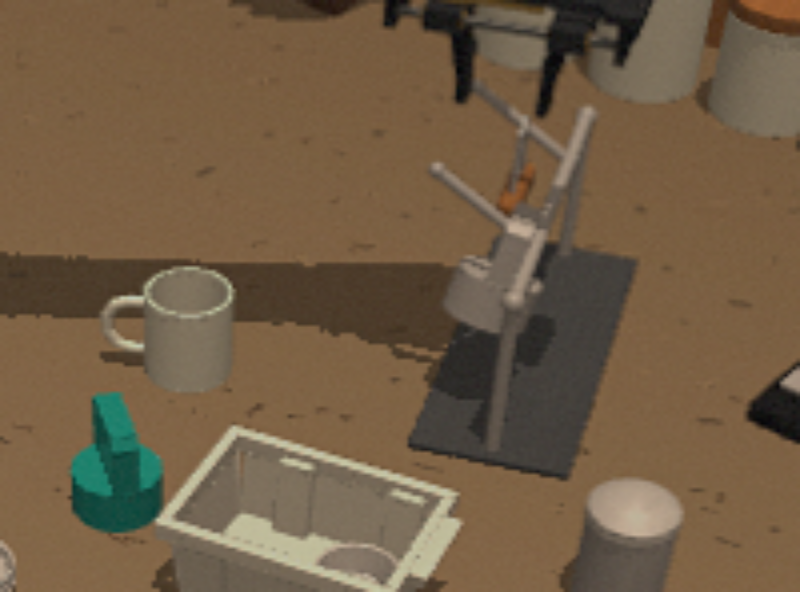

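Request:
move_arm([
  {"linear": [-1,-0.17,0],"turn": 0,"grip": 1},
  {"linear": [-1,-0.17,0],"turn": 0,"grip": 1},
  {"linear": [-1,-0.17,0],"turn": 0,"grip": 1},
  {"linear": [-1,-0.17,0],"turn": 0,"grip": 1},
  {"linear": [-1,-0.17,0],"turn": 0,"grip": 1},
])

```text
time: 12.33
position: [0.5408, 0.1975, 0.2933]
tcp_rot: [0.632, 0.775, 0.001, 0.0]
contact_force: [0.7, 0.2, 0.0]
grip_width: 0.896
finger_force: 0.0
```

Request:
move_arm([
  {"linear": [-1,-0.17,0],"turn": 0,"grip": 1},
  {"linear": [-1,-0.17,0],"turn": 0,"grip": 1},
  {"linear": [-1,-0.17,0],"turn": 0,"grip": 1},
  {"linear": [-1,-0.17,0],"turn": 0,"grip": 1},
  {"linear": [-1,-0.17,0],"turn": 0,"grip": 1},
])

```text
time: 12.75
position: [0.5452, 0.0707, 0.2934]
tcp_rot: [0.632, 0.775, 0.001, 0.0]
contact_force: [0.0, 0.2, 0.1]
grip_width: 0.999
finger_force: 0.0
```

Request:
move_arm([
  {"linear": [-1,-0.17,0],"turn": 0,"grip": 1},
  {"linear": [-1,-0.17,0],"turn": 0,"grip": 1},
  {"linear": [-1,-0.17,0],"turn": 0,"grip": 1},
  {"linear": [-1,-0.17,0],"turn": 0,"grip": 1},
  {"linear": [-1,-0.17,0],"turn": 0,"grip": 1},
])

```text
time: 13.17
position: [0.5495, -0.0561, 0.2934]
tcp_rot: [0.632, 0.775, 0.001, 0.0]
contact_force: [0.6, -0.6, -0.5]
grip_width: 1.0
finger_force: 0.0
```

Request:
move_arm([
  {"linear": [-1,-0.17,0],"turn": 0,"grip": 1},
  {"linear": [-1,-0.17,0],"turn": 0,"grip": 1},
  {"linear": [-1,-0.17,0],"turn": 0,"grip": 1},
  {"linear": [-1,-0.17,0],"turn": 0,"grip": 1},
  {"linear": [-1,-0.17,0],"turn": 0,"grip": 1},
])

```text
time: 13.58
position: [0.5538, -0.1827, 0.2934]
tcp_rot: [0.632, 0.775, 0.001, 0.0]
contact_force: [0.6, -0.3, 0.5]
grip_width: 1.001
finger_force: 0.0
```

Request:
move_arm([
  {"linear": [-1,-0.17,0],"turn": 0,"grip": 1},
  {"linear": [-1,-0.17,0],"turn": 0,"grip": 1},
  {"linear": [-1,-0.17,0],"turn": 0,"grip": 1},
  {"linear": [0,0,0],"turn": -1,"grip": 1},
  {"linear": [0,0,0],"turn": -1,"grip": 1},
])

```text
time: 14.0
position: [0.5558, -0.2598, 0.2932]
tcp_rot: [0.562, 0.827, -0.0, 0.001]
contact_force: [0.1, 1.1, 0.1]
grip_width: 0.998
finger_force: 0.0
```

Request:
move_arm([
  {"linear": [0,0,0],"turn": -1,"grip": 1},
  {"linear": [0,0,0],"turn": -1,"grip": 1},
  {"linear": [0,0,0],"turn": -1,"grip": 1},
  {"linear": [0,0,0],"turn": -1,"grip": 1},
  {"linear": [0,0,0],"turn": -1,"grip": 1},
])

```text
time: 14.42
position: [0.5565, -0.2575, 0.2933]
tcp_rot: [0.368, 0.93, 0.0, 0.001]
contact_force: [-0.6, -0.6, -0.3]
grip_width: 1.005
finger_force: 0.0
```

Request:
move_arm([
  {"linear": [0,0,0],"turn": -1,"grip": 1},
  {"linear": [0,0,0],"turn": -1,"grip": 1},
  {"linear": [0,0,0],"turn": -1,"grip": 1},
  {"linear": [0,0,0],"turn": -1,"grip": 1},
  {"linear": [0,0,0],"turn": -1,"grip": 1},
])

```text
time: 14.83
position: [0.5565, -0.2575, 0.2933]
tcp_rot: [0.158, 0.987, -0.0, 0.001]
contact_force: [0.1, 0.8, 0.1]
grip_width: 0.997
finger_force: 0.0
```

Request:
move_arm([
  {"linear": [0,0,0],"turn": -1,"grip": 1},
  {"linear": [0,0,0],"turn": 0,"grip": 1},
  {"linear": [0,0,0],"turn": 0,"grip": 1},
  {"linear": [0,0,0],"turn": 0,"grip": 1},
  {"linear": [0,0,0],"turn": 0,"grip": 1},
])

```text
time: 15.25
position: [0.5564, -0.2574, 0.2924]
tcp_rot: [0.118, 0.993, -0.0, 0.0]
contact_force: [-0.1, 0.6, 0.3]
grip_width: 0.998
finger_force: 0.0
```

Run:
```python
from h import *
st()
im,d,p=snap("wrist"); save(im,"w3.png"); w,u,v=pts(d,p); np.savez("w3.npz",w=w)
rect(sel(w,[.36,-.40,.074],[.66,-.14,.088]),"empty rim (wrist)")
im,d,p=snap("top"); w,u,v=pts(d,p)
rect(sel(w,[.44,-.08,.074],[.70,.13,.086]),"low rim (top)")
rect(sel(w,[.36,-.40,.074],[.66,-.17,.086]),"empty rim (top)")
B=np.array([TX,np.cross(TX,-AX),-AX])
q=sel(w,[.48,.24,.10],[.66,.40,.25])-ROOT
ez=-AX*np.cos(np.radians(35))+np.array([0,0,np.sin(np.radians(35))]); ex=AX*np.sin(np.radians(35))+np.array([0,0,np.cos(np.radians(35))])
h=np.c_[q@ex,q@TX,q@ez]
for a in np.arange(-.04,.06,.01):
    t=h[(abs(h[:,1]-a)<.005)&(h[:,2]>.009)&(h[:,0]>-.02)]
    if len(t): print(round(a,3),len(t),"x",np.round(np.percentile(t[:,0],[5,50,95]),3),"z",np.round(np.percentile(t[:,2],[5,50,95]),3))
```

```text
t 15.25 p [ 0.5564 -0.2574  0.2924] q [ 1.176e-01  9.931e-01 -0.000e+00  1.000e-04] j [-0.16  0.27  0.65  1.51 -0.16  1.41  1.83] g 0.998006872669148 0.0 F [-0.1  0.6  0.3]
[[-0.972, 0.234, 0.0], [0.234, 0.972, -0.0], [-0.0, -0.0, -1.0]]
empty rim (wrist) 4931 [ 500.3 -258.7] [129.  194.2] 76.48 z [0.0763 0.0789 0.0804]
low rim (top) 886 [552.7  22.4] [194.2 128.1] 4.4 z [0.0764 0.0806 0.0834]
empty rim (top) 516 [ 500.3 -244.7] [ 99.3 191.1] 76.59 z [0.0757 0.0804 0.0836]
-0.02 26 x [-0.019 -0.01  -0.001] z [0.01  0.015 0.024]
-0.01 73 x [-0.001  0.004  0.012] z [0.013 0.027 0.102]
0.0 97 x [0.002 0.006 0.015] z [0.015 0.054 0.105]
0.01 26 x [0.003 0.009 0.013] z [0.014 0.022 0.03 ]
0.02 27 x [0.001 0.006 0.01 ] z [0.012 0.02  0.028]
0.03 25 x [-0.002  0.001  0.007] z [0.01  0.019 0.027]
0.04 24 x [-0.004  0.001  0.005] z [0.01  0.018 0.025]
0.05 21 x [-0.02  -0.003  0.002] z [0.01  0.017 0.024]
```

Run:
```python
from h import *
plan([.5122,-.2009,.20],76.48,1);
print((np.array([.5122,-.2009,.081])-r.sense()["position"])/.025)
```

```text
5
1 x {"linear": [0, 0, 0], "turn": 0.014, "grip": 1}
4 x {"linear": [0.56, 0.45, 0.92], "turn": 0, "grip": 1}
[-1.76841275  2.25794223 -8.44703102]
```

Request:
move_arm([
  {"linear": [0.56,0.45,0.9],"turn": 0,"grip": 1},
  {"linear": [0.56,0.45,0.9],"turn": 0,"grip": 1},
  {"linear": [0.56,0.45,0.9],"turn": 0,"grip": 0.8},
  {"linear": [0.56,0.45,0.9],"turn": 0,"grip": 0.6},
  {"linear": [0,0,0.9],"turn": 0,"grip": 0.6},
])

```text
time: 15.77
position: [0.511, -0.1979, 0.1786]
tcp_rot: [0.116, 0.993, 0.001, -0.0]
contact_force: [0.2, -0.3, 0.4]
grip_width: 0.853
finger_force: 0.0
```

Request:
move_arm([
  {"linear": [0,0,0.9],"turn": 0,"grip": 0.5},
  {"linear": [0,0,0.9],"turn": 0,"grip": 0.5},
  {"linear": [0,0,0.6],"turn": 0,"grip": 0.5},
  {"linear": [0,0,0],"turn": 0,"grip": 0.5},
  {"linear": [0,0,0],"turn": 0,"grip": 0.5},
])

```text
time: 16.18
position: [0.5119, -0.2007, 0.1194]
tcp_rot: [0.117, 0.993, -0.0, -0.001]
contact_force: [-0.1, -0.3, 0.1]
grip_width: 0.527
finger_force: 0.0
```

Run:
```python
from h import *
st(); s=r.sense(); M=R.from_quat(s["tcp_rot"]).as_matrix()
print((np.array([.5122,-.2009,.081])-s["position"])@M/.025)
```

```text
t 16.18 p [ 0.5119 -0.2007  0.1194] q [ 1.169e-01  9.931e-01 -1.000e-04 -7.000e-04] j [-0.23  0.26  0.6   1.88 -0.17  1.05  1.78] g 0.5270238302138439 0.0 F [-0.1 -0.3  0.1]
[[-0.973, 0.232, -0.001], [0.232, 0.973, -0.0], [0.001, -0.0, -1.0]]
[-0.01448535 -0.00527616  1.53563632]
```

Request:
move_arm([
  {"linear": [0,0,0.5],"turn": 0,"grip": 0.5},
  {"linear": [0,0,0.5],"turn": 0,"grip": 0.5},
  {"linear": [0,0,0.5],"turn": 0,"grip": 0.5},
  {"linear": [0,0,0],"turn": 0,"grip": 0.5},
  {"linear": [0,0,0],"turn": 0,"grip": 0.5},
])

```text
time: 16.6
position: [0.5117, -0.2006, 0.0812]
tcp_rot: [0.117, 0.993, -0.0, -0.001]
contact_force: [-0.2, -0.1, -0.7]
grip_width: 0.499
finger_force: 0.0
```

Request:
move_arm([
  {"linear": [0,0,0],"turn": 0,"grip": 0.1},
  {"linear": [0,0,0],"turn": 0,"grip": 0},
  {"linear": [0,0,0],"turn": 0,"grip": 0},
  {"linear": [0,0,0],"turn": 0,"grip": 0},
  {"linear": [0,0,0],"turn": 0,"grip": 0},
])

```text
time: 17.02
position: [0.5125, -0.2007, 0.0824]
tcp_rot: [0.117, 0.993, 0.0, 0.0]
contact_force: [-0.1, -0.1, -0.3]
grip_width: 0.207
finger_force: 0.0
```

Request:
move_arm([
  {"linear": [0,0,0],"turn": 0,"grip": 0},
  {"linear": [0,0,0],"turn": 0,"grip": 0},
  {"linear": [0,0,0],"turn": 0,"grip": 0},
  {"linear": [0,0,0],"turn": 0,"grip": 0},
  {"linear": [0,0,0],"turn": 0,"grip": 0},
])

```text
time: 17.43
position: [0.5124, -0.2008, 0.0822]
tcp_rot: [0.117, 0.993, -0.0, 0.0]
contact_force: [-1.3, -0.4, 3.2]
grip_width: 0.116
finger_force: 30.1
```

Request:
move_arm([
  {"linear": [0,0,-0.3],"turn": 0,"grip": 0},
  {"linear": [0,0,-0.6],"turn": 0,"grip": 0},
  {"linear": [0,0,-0.8],"turn": 0,"grip": 0},
  {"linear": [0,0,-0.8],"turn": 0,"grip": 0},
  {"linear": [0,0,-0.8],"turn": 0,"grip": 0},
])

```text
time: 17.85
position: [0.5118, -0.2003, 0.1654]
tcp_rot: [0.117, 0.993, 0.0, -0.001]
contact_force: [1.3, 0.2, -2.0]
grip_width: 0.112
finger_force: 30.0
```

Request:
move_arm([
  {"linear": [0,0,-0.8],"turn": 0,"grip": 0},
  {"linear": [0,0,-0.8],"turn": 0,"grip": 0},
  {"linear": [0,0,-0.8],"turn": 0,"grip": 0},
  {"linear": [0,0,-0.6],"turn": 0,"grip": 0},
  {"linear": [0,0,-0.3],"turn": 0,"grip": 0},
])

```text
time: 18.27
position: [0.5127, -0.2007, 0.2492]
tcp_rot: [0.117, 0.993, 0.0, 0.001]
contact_force: [-0.0, 0.0, -3.0]
grip_width: 0.114
finger_force: 30.0
```

```bash
cat >> h.py <<'E'
def rim(w,lo,hi,name,dz=.02):
    """held tub: fit plane to top band in box, print normal, rect"""
    q=sel(w,lo,hi); 
    for _ in range(4):
        A=np.c_[q[:,:2],np.ones(len(q))]; k=np.linalg.lstsq(A,q[:,2],rcond=None)[0]; e=q[:,2]-A@k; q=q[abs(e)<max(.003,1.5*e.std())]
    c,s,a=rect(q,name); print("  slope",np.round(k[:2],4),"z at centre",round(k@[c[0]/1e3,c[1]/1e3,1],4)); return q
E
python3 - <<'E'
from h import *
st(); s=r.sense();z=s["position"][2]
for c in ["top","scene","wrist"]:
    im,d,p=snap(c); w,u,v=pts(d,p); rim(w,[.36,-.40,z-.02],[.64,-.14,z+.012],c)
    if c=="wrist": save(im,"w4.png")
E
```

```text
t 18.27 p [ 0.5127 -0.2007  0.2492] q [1.166e-01 9.932e-01 2.000e-04 1.000e-03] j [-0.27  0.13  0.62  1.73 -0.08  1.3   1.71] g 0.11403840688906088 29.992321438039653 F [-0.  0. -3.]
[[-0.973, 0.232, 0.002], [0.232, 0.973, 0.0], [-0.002, 0.001, -1.0]]
top 38 [ 454.1 -183.4] [ 4.7 63.1] 75.63 z [0.24   0.2457 0.2487]
  slope [-0.189  -1.0465] z at centre 0.2447
scene 853 [ 500.1 -255.7] [138.6 198.1] 77.04 z [0.2447 0.2481 0.2508]
  slope [0.0164 0.0023] z at centre 0.2472
wrist 13476 [ 476.5 -246.9] [137.3 141.8] 76.98 z [0.2419 0.2441 0.2455]
  slope [-0.0002  0.0121] z at centre 0.2438
```

View pics/w4.png

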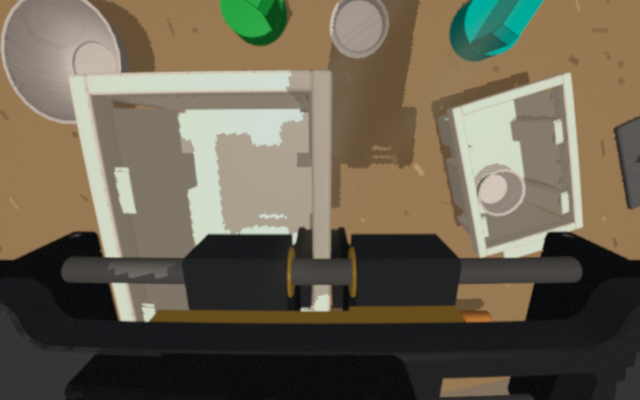

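The wrist picture shows the tub level in the fingers, pinched at (322,230), and the lower tub at (515,165).

Request:
move_arm([
  {"linear": [0,0,0],"turn": 0.98,"grip": 0},
  {"linear": [0,0,0],"turn": 0.98,"grip": 0},
  {"linear": [0,0,0],"turn": 0.98,"grip": 0},
  {"linear": [0,0,0],"turn": 0.98,"grip": 0},
  {"linear": [0,0,0],"turn": 0.98,"grip": 0},
])

```text
time: 18.83
position: [0.5116, -0.2003, 0.2454]
tcp_rot: [0.327, 0.945, -0.0, -0.001]
contact_force: [0.1, -0.0, -2.9]
grip_width: 0.112
finger_force: 30.0
```

Request:
move_arm([
  {"linear": [0,0,0],"turn": 0.98,"grip": 0},
  {"linear": [0,0,0],"turn": 0.98,"grip": 0},
  {"linear": [0,0,0],"turn": 0.98,"grip": 0},
  {"linear": [0,0,0],"turn": 0.98,"grip": 0},
  {"linear": [0,0,0],"turn": 0.98,"grip": 0},
])

```text
time: 19.25
position: [0.5116, -0.2004, 0.2455]
tcp_rot: [0.52, 0.854, -0.001, -0.001]
contact_force: [-0.5, -0.8, -2.8]
grip_width: 0.116
finger_force: 30.0
```

Request:
move_arm([
  {"linear": [0,0,0],"turn": 0.98,"grip": 0},
  {"linear": [0,0,0],"turn": 0.98,"grip": 0},
  {"linear": [0,0,0],"turn": 0.98,"grip": 0},
  {"linear": [0,0,0],"turn": 0.98,"grip": 0},
  {"linear": [0,0,0],"turn": 0.98,"grip": 0},
])

```text
time: 19.67
position: [0.5117, -0.2004, 0.2455]
tcp_rot: [0.689, 0.725, -0.001, -0.001]
contact_force: [0.4, 0.0, -3.6]
grip_width: 0.11
finger_force: 30.0
```

Request:
move_arm([
  {"linear": [0,0,0],"turn": 0.98,"grip": 0},
  {"linear": [0,0,0],"turn": 0.98,"grip": 0},
  {"linear": [0,0,0],"turn": 0.98,"grip": 0},
  {"linear": [0,0,0],"turn": 0.98,"grip": 0},
  {"linear": [0,0,0],"turn": 0.98,"grip": 0},
])

```text
time: 20.08
position: [0.5116, -0.2004, 0.2455]
tcp_rot: [0.827, 0.562, -0.001, -0.001]
contact_force: [0.2, -0.1, -3.0]
grip_width: 0.111
finger_force: 30.0
```

Request:
move_arm([
  {"linear": [0,0,0],"turn": 0.98,"grip": 0},
  {"linear": [0,0,0],"turn": 0.98,"grip": 0},
  {"linear": [0,0,0],"turn": 0.98,"grip": 0},
  {"linear": [0,0,0],"turn": 0.98,"grip": 0},
  {"linear": [0,0,0],"turn": 0.98,"grip": 0},
])

```text
time: 20.5
position: [0.5116, -0.2004, 0.2455]
tcp_rot: [0.928, 0.374, -0.001, -0.0]
contact_force: [-0.1, 1.4, -3.0]
grip_width: 0.11
finger_force: 30.0
```

Request:
move_arm([
  {"linear": [0,0,0],"turn": 0.98,"grip": 0},
  {"linear": [0,0,0],"turn": 0.98,"grip": 0},
  {"linear": [0,0,0],"turn": 0.98,"grip": 0},
  {"linear": [0,0,0],"turn": 0.98,"grip": 0},
  {"linear": [0,0,0],"turn": 0.98,"grip": 0},
])

```text
time: 20.92
position: [0.5116, -0.2004, 0.2456]
tcp_rot: [0.986, 0.168, -0.001, -0.0]
contact_force: [0.4, 0.1, -3.5]
grip_width: 0.112
finger_force: 30.0
```

Request:
move_arm([
  {"linear": [0,0,0],"turn": 0.98,"grip": 0},
  {"linear": [0,0,0],"turn": 0.98,"grip": 0},
  {"linear": [0,0,0],"turn": 0.98,"grip": 0},
  {"linear": [0,0,0],"turn": 0,"grip": 0},
  {"linear": [0,0,0],"turn": 0,"grip": 0},
])

```text
time: 21.33
position: [0.5118, -0.2004, 0.246]
tcp_rot: [0.999, 0.044, -0.001, 0.0]
contact_force: [-0.9, -0.8, -3.0]
grip_width: 0.111
finger_force: 30.0
```

Run:
```python
from h import *
st(); plan([.5477,-.0369,.24],-85.5,0)
```

```text
t 21.33 p [ 0.5118 -0.2004  0.246 ] q [ 9.99e-01  4.43e-02 -9.00e-04  0.00e+00] j [-0.51  0.16  0.9   1.74 -0.13  1.3  -1.06] g 0.11069930829319809 29.990722736692987 F [-0.9 -0.8 -3. ]
[[0.996, 0.088, -0.002], [0.088, -0.996, -0.0], [-0.002, 0.0, -1.0]]
8
1 x {"linear": [0, 0, 0], "turn": 0.115, "grip": 0}
7 x {"linear": [0.28, -0.92, 0.03], "turn": 0, "grip": 0}
```

Run:
```python
from h import *
s=r.sense();z=.241;P=s["position"];M=R.from_quat(s["tcp_rot"]).as_matrix()
for c in ["top","scene","wrist"]:
    im,d,p=snap(c); w,u,v=pts(d,p)
    b=sel(w,[.36,-.26,.225],[.66,-.05,.26]); L=(b-P)@M
    print(c,"held in tool: x",np.round(np.percentile(L[:,0],[.3,99.7]),4),"y",np.round(np.percentile(L[:,1],[.3,99.7]),4),len(b))
    q=rim(w,[.36,-.26,z-.009],[.66,-.05,z+.009],"held "+c)
    rim(w,[.43,-.08,.072],[.70,.13,.088],"low "+c)
    np.savez("m_"+c+".npz",w=w,P=P,M=M)
```

```text
top held in tool: x [-0.0981  0.0956] y [-0.1237  0.0036] 957
held top 730 [ 505.3 -140.9] [194.4 127.9] 5.12 z [0.2413 0.2437 0.246 ]
  slope [-0.0048 -0.0056] z at centre 0.2439
low top 738 [552.6  22.3] [194.  127.9] 4.45 z [0.0779 0.0805 0.0828]
  slope [ 0.0014 -0.0022] z at centre 0.0804
scene held in tool: x [-0.0977  0.097 ] y [-0.1234  0.0162] 961
held scene 479 [ 506.5 -147. ] [195.6 139.7] 5.4 z [0.2422 0.2451 0.2472]
  slope [-0.0067 -0.0062] z at centre 0.2449
low scene 368 [588.9  23.8] [123.5 133.3] 5.19 z [0.0782 0.0815 0.0843]
  slope [0.0319 0.004 ] z at centre 0.0807
wrist held in tool: x [-0.043   0.0977] y [-0.1232  0.0119] 19909
held wrist 13535 [ 534.2 -142.5] [141.2 137.2] 4.98 z [0.2406 0.2425 0.2438]
  slope [ 0.0018 -0.0093] z at centre 0.2424
low wrist 4101 [555.7  22.9] [193.6 128.4] 4.1 z [0.0767 0.0787 0.0801]
  slope [ 0.0026 -0.0009] z at centre 0.0785
```

Run:
```python
from h import *
plan([.5456,-.0375,.19],-85.6,0)
```

```text
8
1 x {"linear": [0, 0, 0], "turn": 0.129, "grip": 0}
7 x {"linear": [0.26, -0.91, 0.32], "turn": 0, "grip": 0}
```

Request:
move_arm([
  {"linear": [0,0,0],"turn": 0.13,"grip": 0},
  {"linear": [0.26,-0.6,0],"turn": 0,"grip": 0},
  {"linear": [0.26,-0.95,0],"turn": 0,"grip": 0},
  {"linear": [0.26,-0.95,0.2],"turn": 0,"grip": 0},
  {"linear": [0.26,-0.95,0.3],"turn": 0,"grip": 0},
])

```text
time: 21.9
position: [0.5323, -0.112, 0.235]
tcp_rot: [0.999, 0.037, 0.001, -0.0]
contact_force: [0.5, 0.1, -3.4]
grip_width: 0.108
finger_force: 30.0
```

Request:
move_arm([
  {"linear": [0.26,-0.95,0.4],"turn": 0,"grip": 0},
  {"linear": [0.26,-0.95,0.6],"turn": 0,"grip": 0},
  {"linear": [0.26,-0.6,0.6],"turn": 0,"grip": 0},
  {"linear": [0,-0.41,0.14],"turn": 0,"grip": 0},
  {"linear": [0,0,0],"turn": 0,"grip": 0},
])

```text
time: 22.32
position: [0.5451, -0.0364, 0.1899]
tcp_rot: [0.999, 0.039, -0.001, 0.0]
contact_force: [0.8, 0.0, -3.1]
grip_width: 0.111
finger_force: 30.0
```

Request:
move_arm([
  {"linear": [0,0,0],"turn": 0,"grip": 0},
  {"linear": [0,0,0],"turn": 0,"grip": 0},
  {"linear": [0,0,0],"turn": 0,"grip": 0},
  {"linear": [0,0,0],"turn": 0,"grip": 0},
  {"linear": [0,0,0],"turn": 0,"grip": 0},
])

```text
time: 22.73
position: [0.546, -0.0395, 0.1916]
tcp_rot: [0.999, 0.037, 0.0, -0.0]
contact_force: [0.3, -0.0, -3.0]
grip_width: 0.112
finger_force: 30.0
```

Run:
```python
from h import *
st(); s=r.sense();P=s["position"];M=R.from_quat(s["tcp_rot"]).as_matrix()
O=np.array([.5483,.0222,0]); a=np.radians(4.4); ux=np.array([np.cos(a),np.sin(a),0]); uy=np.array([-np.sin(a),np.cos(a),0])
zr=P[2]-.005
for c in ["top","scene","wrist"]:
    im,d,p=snap(c); w,u,v=pts(d,p); q=w-O; L=np.c_[q@ux,q@uy,w[:,2]]
    if c!="top": save(cv2.resize(im[110:270,260:460],None,fx=4,fy=3.7) if c=="scene" else im,c+"9.png")
    for n,zz in (("held",zr),("low",.0795)):
        b=L[(abs(L[:,2]-zz)<.006)&(abs(L[:,0])<.12)&(abs(L[:,1])<.09)]
        k=b[abs(b[:,0])<.097] if 0 else b
        f=lambda x:np.round(np.percentile(x,[.5,99.5])*1000,1) if len(x)>20 else None
        print(c,n,len(b),"x ends at |y|>40",f(b[abs(b[:,1])>.04][:,0]),"x at |y|<25",f(b[abs(b[:,1])<.025][:,0]),"y",f(b[(abs(b[:,0])<.08)][:,1]),"z",np.round(np.median(b[:,2]),4) if len(b) else "")
```

```text
t 22.73 p [ 0.546  -0.0395  0.1916] q [ 9.993e-01  3.660e-02  4.000e-04 -1.000e-04] j [-0.71  0.19  0.79  1.82 -0.15  1.19 -1.37] g 0.11189159043428731 29.989280548179522 F [ 0.3 -0.  -3. ]
[[0.997, 0.073, 0.001], [0.073, -0.997, 0.0], [0.001, -0.0, -1.0]]
top held 414 x ends at |y|>40 [-90.2  87.9] x at |y|<25 [78.9 88.6] y [14.1 62.1] z 0.1886
top low 16 x ends at |y|>40 None x at |y|<25 None y None z 0.0801
scene held 534 x ends at |y|>40 [-89.1  88.9] x at |y|<25 [-105.5   89.3] y [-74.4  61.5] z 0.1891
scene low 534 x ends at |y|>40 [-91.3  88. ] x at |y|<25 [-84.7 101.5] y [-69.7  60.8] z 0.081
wrist held 14963 x ends at |y|>40 [-46.9  90.2] x at |y|<25 [80.7 90.6] y [-71.4  62.5] z 0.1874
wrist low 44 x ends at |y|>40 [74.2 87.6] x at |y|<25 None y [55.  61.1] z 0.0792
```

View pics/scene9.png

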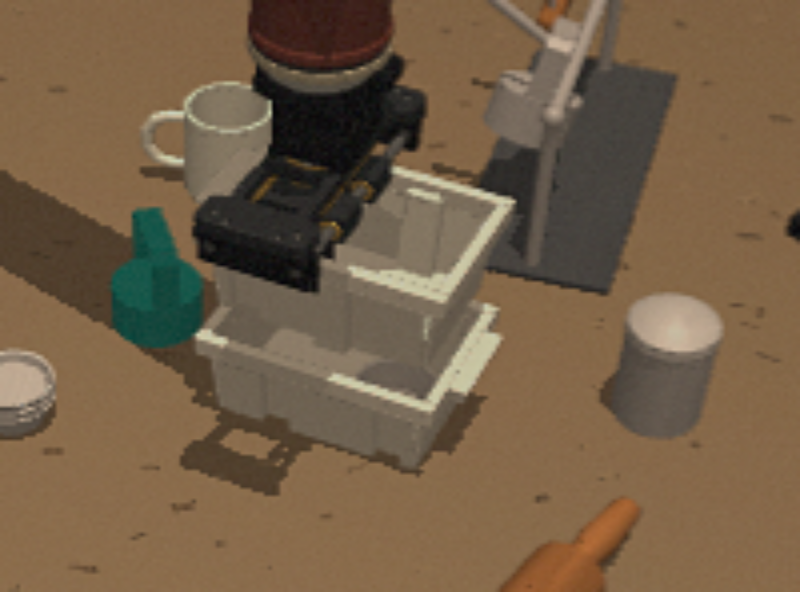

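View pics/wrist9.png

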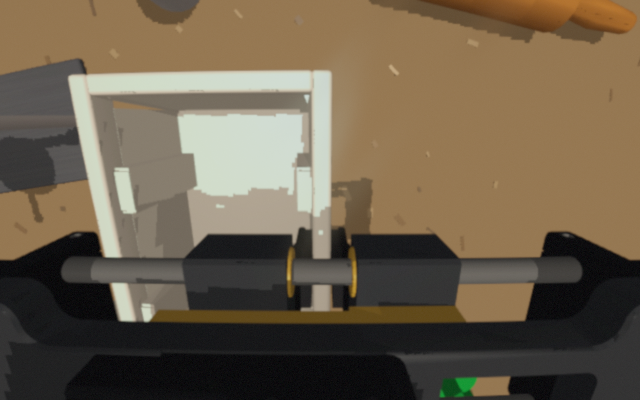

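The scene crop shows the held tub directly over the lower one, lips at opposite ends (its own towards the robot, the lower one's at (480,360)) and the edges parallel. The wrist view shows the tub still square in the fingers.

Request:
move_arm([
  {"linear": [-0.03,-0.02,0.3],"turn": 0,"grip": 0},
  {"linear": [0,0,0.3],"turn": 0,"grip": 0},
  {"linear": [0,0,0.3],"turn": 0,"grip": 0},
  {"linear": [0,0,0.1],"turn": 0,"grip": 0},
  {"linear": [0,0,0],"turn": 0,"grip": 0},
])

```text
time: 23.3
position: [0.5444, -0.0382, 0.1648]
tcp_rot: [0.999, 0.037, -0.001, 0.0]
contact_force: [-0.2, 0.4, -2.6]
grip_width: 0.111
finger_force: 30.0
```

Request:
move_arm([
  {"linear": [0,0,0.1],"turn": 0,"grip": 0},
  {"linear": [0,0,0],"turn": 0,"grip": 0},
  {"linear": [0,0,0],"turn": 0,"grip": 0},
  {"linear": [0,0,0],"turn": 0,"grip": 0},
  {"linear": [0,0,0],"turn": 0,"grip": 0},
])

```text
time: 23.72
position: [0.5452, -0.0383, 0.1638]
tcp_rot: [0.999, 0.037, 0.0, -0.0]
contact_force: [-0.2, 0.3, -3.0]
grip_width: 0.111
finger_force: 30.0
```

Request:
move_arm([
  {"linear": [0,0,0.08],"turn": 0,"grip": 0},
  {"linear": [0,0,0],"turn": 0,"grip": 0},
  {"linear": [0,0,0],"turn": 0,"grip": 0},
  {"linear": [0,0,0],"turn": 0,"grip": 0},
  {"linear": [0,0,0],"turn": 0,"grip": 0},
])

```text
time: 24.13
position: [0.5451, -0.0383, 0.1616]
tcp_rot: [0.999, 0.037, -0.0, 0.0]
contact_force: [-0.0, -0.1, -3.1]
grip_width: 0.115
finger_force: 30.0
```

Request:
move_arm([
  {"linear": [0,0,0.06],"turn": 0,"grip": 0},
  {"linear": [0,0,0],"turn": 0,"grip": 0},
  {"linear": [0,0,0],"turn": 0,"grip": 0},
  {"linear": [0,0,0],"turn": 0,"grip": 0},
  {"linear": [0,0,0],"turn": 0,"grip": 0},
])

```text
time: 24.55
position: [0.5451, -0.0383, 0.1601]
tcp_rot: [0.999, 0.037, -0.0, 0.0]
contact_force: [0.4, -0.3, -2.8]
grip_width: 0.111
finger_force: 30.0
```

Request:
move_arm([
  {"linear": [0,0,0.06],"turn": 0,"grip": 0},
  {"linear": [0,0,0],"turn": 0,"grip": 0},
  {"linear": [0,0,0],"turn": 0,"grip": 0},
  {"linear": [0,0,0],"turn": 0,"grip": 0},
  {"linear": [0,0,0],"turn": 0,"grip": 0},
])

```text
time: 24.97
position: [0.5451, -0.0383, 0.1586]
tcp_rot: [0.999, 0.037, -0.0, 0.0]
contact_force: [-0.2, 0.1, -2.2]
grip_width: 0.113
finger_force: 30.0
```

Request:
move_arm([
  {"linear": [0,0,0.06],"turn": 0,"grip": 0},
  {"linear": [0,0,0],"turn": 0,"grip": 0},
  {"linear": [0,0,0],"turn": 0,"grip": 0},
  {"linear": [0,0,0],"turn": 0,"grip": 0},
  {"linear": [0,0,0],"turn": 0,"grip": 0},
])

```text
time: 25.38
position: [0.5451, -0.0383, 0.1571]
tcp_rot: [0.999, 0.037, 0.0, 0.0]
contact_force: [0.5, -0.5, -2.1]
grip_width: 0.114
finger_force: 30.0
```

Request:
move_arm([
  {"linear": [0,0,0.05],"turn": 0,"grip": 0},
  {"linear": [0,0,0],"turn": 0,"grip": 0},
  {"linear": [0,0,0],"turn": 0,"grip": 0},
  {"linear": [0,0,0],"turn": 0,"grip": 0},
  {"linear": [0,0,0],"turn": 0,"grip": 0},
])

```text
time: 25.8
position: [0.5451, -0.0383, 0.1558]
tcp_rot: [0.999, 0.037, -0.0, 0.0]
contact_force: [0.2, -0.3, -3.2]
grip_width: 0.115
finger_force: 30.0
```

Request:
move_arm([
  {"linear": [0,0,0.05],"turn": 0,"grip": 0},
  {"linear": [0,0,0],"turn": 0,"grip": 0},
  {"linear": [0,0,0],"turn": 0,"grip": 0},
  {"linear": [0,0,0],"turn": 0,"grip": 0},
  {"linear": [0,0,0],"turn": 0,"grip": 0},
])

```text
time: 26.22
position: [0.5452, -0.0382, 0.1546]
tcp_rot: [0.999, 0.037, 0.0, 0.0]
contact_force: [0.5, -0.3, -2.8]
grip_width: 0.109
finger_force: 30.0
```

Run:
```python
from h import *
st()
im,d,p=snap("scene"); w,u,v=pts(d,p)
rim(w,[.42,-.06,.142],[.66,.12,.165],"held")
```

```text
t 26.22 p [ 0.5452 -0.0382  0.1546] q [9.993e-01 3.720e-02 1.000e-04 0.000e+00] j [-0.69  0.23  0.78  1.86 -0.18  1.12 -1.34] g 0.10892726577676469 30.0122268270934 F [ 0.5 -0.3 -2.8]
[[0.997, 0.074, 0.0], [0.074, -0.997, 0.0], [0.0, 0.0, -1.0]]
held 371 [541.5  15.9] [197.1 138. ] 8.24 z [0.1506 0.1536 0.1563]
  slope [-0.0078 -0.0117] z at centre 0.1537
```

Request:
move_arm([
  {"linear": [0,0,0.05],"turn": 0,"grip": 0},
  {"linear": [0,0,0],"turn": 0,"grip": 0},
  {"linear": [0,0,0],"turn": 0,"grip": 0},
  {"linear": [0,0,0],"turn": 0,"grip": 0},
  {"linear": [0,0,0],"turn": 0,"grip": 0},
])

```text
time: 26.68
position: [0.5453, -0.0384, 0.1542]
tcp_rot: [0.999, 0.037, 0.0, -0.0]
contact_force: [-3.5, -0.8, 8.2]
grip_width: 0.118
finger_force: 30.1
```

Request:
move_arm([
  {"linear": [0,0,0.05],"turn": 0,"grip": 0},
  {"linear": [0,0,0],"turn": 0,"grip": 0},
  {"linear": [0,0,0],"turn": 0,"grip": 0},
  {"linear": [0,0,0],"turn": 0,"grip": 0},
  {"linear": [0,0,0],"turn": 0,"grip": 0},
])

```text
time: 27.1
position: [0.5455, -0.0387, 0.1541]
tcp_rot: [0.999, 0.037, 0.0, -0.001]
contact_force: [-9.3, -0.8, 20.6]
grip_width: 0.115
finger_force: 30.2
```

Request:
move_arm([
  {"linear": [0,0,-0.06],"turn": 0,"grip": 0},
  {"linear": [0,0,0],"turn": 0,"grip": 0},
  {"linear": [0,0,0],"turn": 0,"grip": 0.2},
  {"linear": [0,0,0],"turn": 0,"grip": 0.35},
  {"linear": [0,0,0],"turn": 0,"grip": 0.45},
])

```text
time: 27.52
position: [0.545, -0.0382, 0.1533]
tcp_rot: [0.999, 0.037, -0.0, 0.0]
contact_force: [0.1, 0.5, 0.2]
grip_width: 0.261
finger_force: 0.0
```

Request:
move_arm([
  {"linear": [0,0,0],"turn": 0,"grip": 0.45},
  {"linear": [0,0,0],"turn": 0,"grip": 0.45},
  {"linear": [0,0,-0.4],"turn": 0,"grip": 0.45},
  {"linear": [0,0,-0.8],"turn": 0,"grip": 0.45},
  {"linear": [0,0,-0.8],"turn": 0,"grip": 0.45},
])

```text
time: 27.93
position: [0.5446, -0.0385, 0.2043]
tcp_rot: [0.999, 0.037, -0.001, 0.0]
contact_force: [0.9, 0.3, 0.6]
grip_width: 0.444
finger_force: 0.0
```

Request:
move_arm([
  {"linear": [0,1,-0.8],"turn": 0,"grip": 0.45},
  {"linear": [0,1,-0.8],"turn": 0,"grip": 0.45},
  {"linear": [0,1,-0.5],"turn": 0,"grip": 0.45},
  {"linear": [0,1,0],"turn": 0,"grip": 0.45},
  {"linear": [0,1,0],"turn": 0,"grip": 0.45},
])

```text
time: 28.35
position: [0.5549, -0.1642, 0.258]
tcp_rot: [0.999, 0.037, 0.001, -0.0]
contact_force: [0.4, 0.4, 0.3]
grip_width: 0.448
finger_force: 0.0
```

Request:
move_arm([
  {"linear": [0,1,0],"turn": 0,"grip": 0.45},
  {"linear": [0,1,0],"turn": 0,"grip": 0.45},
  {"linear": [0,1,0],"turn": 0,"grip": 0.45},
  {"linear": [0,0,0],"turn": 0,"grip": 0.45},
  {"linear": [0,0,0],"turn": 0,"grip": 0.45},
])

```text
time: 28.77
position: [0.5594, -0.2395, 0.2566]
tcp_rot: [0.999, 0.036, -0.0, 0.001]
contact_force: [-0.4, -0.3, 0.0]
grip_width: 0.447
finger_force: 0.0
```

Run:
```python
from h import *
st()
for c in ["top","scene"]:
    im,d,p=snap(c); w,u,v=pts(d,p); rim(w,[.42,-.07,.142],[.68,.12,.162],c)
    b=sel(w,[.42,-.07,.070],[.70,.12,.088]); rect(b,"low "+c) if len(b)>5 else 0
save(cv2.resize(im[90:250,270:470],None,fx=4,fy=3.7),"s5.png")
```

```text
t 28.77 p [ 0.5594 -0.2395  0.2566] q [ 9.994e-01  3.560e-02 -1.000e-04  5.000e-04] j [-0.37  0.32  0.89  1.59 -0.25  1.35 -0.95] g 0.44667142233449514 0.0 F [-0.4 -0.3  0. ]
[[0.997, 0.071, -0.0], [0.071, -0.997, -0.001], [-0.0, 0.001, -1.0]]
top 884 [539.7  20.8] [194.4 127.9] 4.25 z [0.15   0.1525 0.1546]
  slope [-0.0009  0.    ] z at centre 0.1524
low top 1797 [538.9  16.6] [174.7 124.4] 0.52 z [0.0726 0.0759 0.0807]
scene 407 [550.1  20.2] [174.4 136.4] 4.49 z [0.1495 0.153  0.1553]
  slope [0.0158 0.0042] z at centre 0.1521
low scene 1088 [554.2  18.4] [194.1 131.4] 4.96 z [0.0724 0.0804 0.0863]
```

View pics/s5.png

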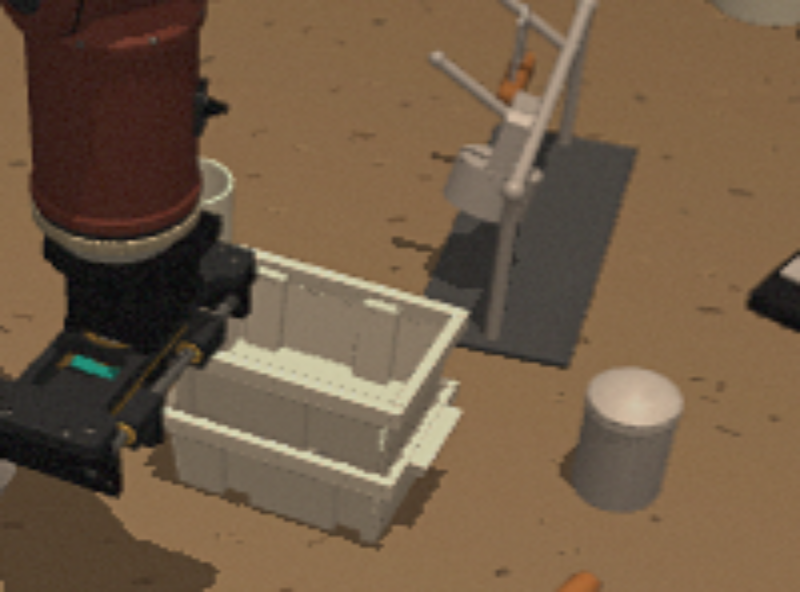

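The picture shows the upper tub seated level inside the lower rim (rim height 0.152 m), lips at opposite ends, and the cutter hanging at (500,160).

```bash
python3 -c "
from plant import r
print(r.close_job())"
```

```text
the job is handed in; nothing more can be done
None
```

The cutter hangs by its bow on the free hook, and the empty tub, turned end for end, sits level on the lower tub's ledges. I handed the job in at about 29 s, and no verdict came back.

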